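Refit the cover of a pump bay

ROBOT

A 7-joint arm with a two-finger parallel gripper is mounted at the origin on the work surface. World frame = base frame: x ahead of the robot, y to its left, z up, the work surface at z = 0. Lengths are in m, angles in rad, forces in N, time in s.
With the tool pointing down it reaches from about 0.425 to 0.925 m from the base axis. Payload 6.8 kg.
Tool frame: the origin (TCP) lies at the very end of the fingers, on their centre line; the grasp point (between the pads) lies bot.grip_point_offset behind it (bot.grip_point_offset is the distance from the TCP to the grasp point, in m); z points along the fingers, y is the line along which they close (so a half turn about z gives the same grasp; the last joint's range is limited). The gripper opens to 85 mm and grips with 20 to 120 N. Pads are 22 mm wide; open, the fingers measure 114 mm over their backs; the gripper's body (76 mm by 85 mm) begins 54 mm behind the grasp point. The pads swing forward as they close: fully open they stand 13 mm farther back than shut.
Start: joints at [-0.108, 0.477, 0.022, 1.555, -0.011, 1.109, -0.083], TCP at [0.675, 0, 0.231] pointing down, gripper open.
Joint ranges: [-2.96, 2.96], [-0.34, 2.1], [-1.41, 1.46], [0.24, 2.44], [-1.37, 4.51], [0.17, 1.92], [-2.96, 2.96]. Speed limits (rad/s): [2.39, 2.39, 3.14, 3.14, 3.14, 3.14, 3.14].

INTERFACE

Orientations are given as a unit quaternion [w, x, y, z].
In Python, from station import bot, imaging gives the robot as it stands. The module is installed in compiled form; this text tells all that it offers.
- The arm moves only by the tool carry_out, never from a script. Its argument "targets" is one flat list of numbers, 5 for each row, row after row: the closure in counts, from 0 (fully open) to 255 (shut), then the shift along the world's x, y, z in mm, then the turn about the world's z in degrees. A call has 1 to 20 rows; each row shifts and turns the commanded pose from where the row before left it; what a row does not reach is not made up. A row lasts 1/10 s, in which the tool goes at most 50 mm and 8.59 degrees, less where a joint would pass 70% of its speed; a pose out of reach is approached as far as the arm can. A call is refused whole if a number of a shift passes 50 or a number of a turn 8.59, either way. A call with a gripper value outside its range is refused whole. The fingers move at their own pace and stop on an object; "newtons" is the grip in N (left out, the last holds). Time passes only in rows, so rows that do not move let the fingers close. It gives the time, the measured TCP pose, the force, the opening and the grip force at its end, in the units of the state.
- bot.get_obs(): the state, without advancing time (a new reading comes with each control period).
- imaging.read_camera(name): name is "scene" or "side" or "wrist"; returns a dict with "frame" (420x560x3 uint8, red, green, blue), "fov_y" (degrees; the focal length in pixels is half the picture's height over the tangent of half this angle, whatever the lens; pixels are square), "cx", "cy" (the principal point, pixels), "pose" (4x4, takes a point from camera to world coordinates); the wrist camera has in their place "tool_from_camera" (4x4, takes a point from camera to tool coordinates, whose origin is the TCP and whose axes are the flange's). Camera axes: x right, y up, looking along -z (the intrinsics and any distortion apply to the point x, -y, -z); pixel columns grow to the right and rows downward; lengths in m; the calibration is good to about 2 mm. A picture is of the moment at which its call begins: read the wrist's pose just before it. There is no depth.
- bot.hand_in(): hands the job in; it is judged then, once.
The state is a dict: "t": time; "q": joint angles; "joint_vel": joint speeds; "joint_torque": joint torques, N m; "eef_pos": TCP position; "tool_rot": TCP orientation; "contact_force": force on the tool from outside, world axes, zero at the start; "torque": the same for the moment, N m; "gripper_width": opening from 0.0 (shut) to 1.0 (fully open); "grasp_force": force on a finger pad.
Only numpy, scipy, OpenCV 4.12 (cv2) and the standard library are available. Lean on these libraries where they do the work, as an engineer would, in place of code of your own. Each camera call takes 0.05 s, during which the arm holds its last target. There are 200 camera calls.

TASK

Refit the loose white cover panel on the open pump bay of the low white bench unit: angle its tongue in under the lip of the groove on the bay's side away from the robot and push it home by feel, then lower the panel and press its other edge, nearer the robot, down until the spring catch snaps over it and the cover lies flat and locked. Use only light hand force (the thin lip cracks if the slanted panel is forced with more than 25 N, and the mouldings at 35 N), do not disturb the other things on the bench, and let go at the end.

Things in the scene. Friction and masses are not known exactly. Their poses are not given: they have to be found in the camera images.
- unit: Fixed low white bench unit, 275 x 200 mm, deck 58 mm high, x axis from its groove side (away from the robot) to its catch side (nearer the robot), z up; origin at bench height below the nominal centre of the closed cover. Its open bay has a grey frame, fixed firmly but anywhere from -10 to +10 mm along the unit's x off nominal. No pose given here contains that offset: it must be felt or seen.
- seat (a point): Nominal seat of the closed cover's origin: 52 mm above the unit's origin. Around it the frame's pocket spans x -74.5 (lip edge) to +71.5 mm (catch wall), y -63 to +63, walls 8 mm above the seat. The underside rests on ledges level with the seat, along both sides (|y| 53 to 63) and the catch end. Play: 1.5 mm either way in x, 3 in y. All x shift with the frame's offset; axes as the unit's.
- groove (a point): Nominal middle of the lip's lower edge, at unit x -74.5 mm, height 57.5 mm; axes as the unit's, the groove runs along y. The lip is 4.5 mm thick, top at 62 mm. The groove's back wall is 17 mm behind the lip's edge (-x); between the ledges the groove is open below to 20 mm height, so a tongue can enter tilted by up to 25 degrees. Shifts with the frame's offset.
- panel: Loose white cover panel, about 0.22 kg, lying rib up: plate 140 (x) x 120 (y) x 8 mm, origin at the centre of the plate's underside, z up. Its tongue, 4 mm thick, 100 mm wide, flush with the underside, stands 20 mm out of the -x edge. A grip rib 12 mm thick (along x) and 50 mm long (along y) stands across the middle of the top, 8 to 44 mm above the underside.
- tongue (a point): Middle of the tongue's tip on the panel, 90 mm from the panel's origin along -x and 2 mm above the underside. As the panel is lowered from 25 to 12 degrees about its resting edge, the tip swings 0.4 mm deeper: after feeling the groove's back, ease off by about 1 mm before lowering.
- catch (a joint): Travel (m) of the spring catch, a black sloped nose 24 mm wide amid the frame's catch side: 0 sprung out, nose 3.5 mm over the closed cover's edge, underside 60.6 and slope top 69 mm high; up to 0.008 pushed back to +x. The edge coming down pushes it back (4 N + 0.5 N/mm); pressing 20 to 40 mm from that edge with 5 to 15 N snaps it. Its housing: 40 mm wide, 72 high, from unit x 73.5 mm.
- screwdriver: Screwdriver 160 mm long, lying between the task's things, leave alone.
- tape: Roll of paper tape, 56 mm across, 19 mm high; leave alone.
- beaker: Glass beaker, 70 mm across, 85 mm high; leave alone.
- reagent: Amber reagent bottle, 68 mm across, 150 mm high; leave alone.
- jar: White jar, 60 mm across, 65 mm high; leave alone.
- carton: Cardboard carton 100 x 75 x 50 mm; leave alone.
Things that resemble listed ones, but are neither listed nor needed, are in the scene too. What is shaped like the panel but green or turquoise is not meant.

How it is judged:
On the way:
1. the panel is held at an angle, the edge opposite the tongue up by 8 degrees or more, with its tongue's tip in under the lip (angle between panel's own z axis and vertical between 0.14 and 0.8 rad and z of tongue in the frame of unit between 0.03 and 0.056 m and x of tongue in the frame of unit between -0.106 and -0.0765 m and y of tongue in the frame of unit between -0.01 and 0.01 m), for 0.1 s.
At the end, for the whole second after the job is handed in: The panel lies in the bay, flat within 1.4 degrees, its underside 52 mm (within 1.5 mm) above the unit's foot, within 12.5 mm in x and 6 mm in y of the unit's origin and within 3.4 degrees of its direction, at rest, with the spring catch sprung back over its edge (travel under 1.5 mm) (angle between panel's own z axis and vertical below 0.025 rad and z of panel in the frame of unit between 0.0505 and 0.0535 m and x of panel in the frame of unit between -0.0125 and 0.0125 m and y of panel in the frame of unit between -0.006 and 0.006 m and angle between the x axis of panel and the x axis of unit, either way round below 0.06 rad and value of joint catch below 0.0015 m and linear speed of panel below 0.01 m/s); the robot touches nothing.
It fails at once if the panel, while slanted by more than 8 degrees, is forced against the unit with more than 25 N (angle between panel's own z axis and vertical above 0.14 rad and contact force between panel and unit above 25 N).
It fails at once if the panel and the unit are pressed together with more than 35 N (contact force between panel and unit above 35 N).
It fails at once if the robot presses on the unit with more than 35 N (contact force between any of the arm, the fingers and unit above 35 N).
It fails at once if one of the other things (screwdriver, tape, beaker, bottle, jar, carton) is pushed more than 30 mm away (distance of any of screwdriver, tape, beaker, reagent, jar, carton from where it was at the start of the episode above 0.03 m).
It fails at once if the beaker, the bottle or the jar is tipped over (angle between any of beaker, reagent, jar's own z axis and vertical above 0.5 rad).
It also fails if it takes over 61 s, if anything falls off the work surface, if the arm or the gripper's body presses on something with over 40 N, if the wrist force passes 120 N, or if a joint passes its speed limit or range.

## Working session

There is one attempt and no reset: what is moved stays moved. The work goes in short steps, Python scripts to look and compute and a tool call to move; the robot and the scene stay as the last step left them, time stands still between calls to the robot, and variables do not carry over. Pictures are saved under pics/ and viewed, at most 10 in all, crops included, and the job is handed in when it is done.

Besides the shell and the picture viewer there is one more tool, called as name(argument=value, ...), one argument or row to a line, values as JSON. carry_out: Moves the arm, as the interface text tells. Its arguments: {"type":"object","properties":{"targets":{"type":"array","items":{"type":"number"}},"newtons":{"type":"number"}},"required":["targets"]}

```bash
mkdir -p pics; cat > h.py <<'E'
import numpy as np, cv2
from station import bot, imaging
def grab(n,save=None):
    o=bot.get_obs(); c=imaging.read_camera(n)
    if n=='wrist':
        w,x,y,z=o['tool_rot']; from scipy.spatial.transform import Rotation as R
        T=np.eye(4); T[:3,:3]=R.from_quat([x,y,z,w]).as_matrix(); T[:3,3]=o['eef_pos']
        c['pose']=T@c['tool_from_camera']
    c['pose']=np.array(c['pose'])
    c['f']=210/np.tan(np.radians(c['fov_y'])/2)
    if save: cv2.imwrite(f'pics/{save}.png',c['frame'][:,:,::-1])
    return c
def ray(c,u,v):
    d=np.array([(u-c['cx'])/c['f'],-(v-c['cy'])/c['f'],-1.]); return c['pose'][:3,3],c['pose'][:3,:3]@d
def onz(c,u,v,z):
    o,d=ray(c,u,v); return o+d*(z-o[2])/d[2]
def proj(c,p):
    q=np.linalg.inv(c['pose'])@np.append(p,1); return c['cx']+c['f']*q[0]/-q[2], c['cy']-c['f']*q[1]/-q[2]
E
python3 - <<'E'
from h import *
a=grab('scene');b=grab('side');w=grab('wrist')
for c in (a,b,w): print({k:np.round(v,3).tolist() if not isinstance(v,str) else v for k,v in c.items() if k!='frame'})
cv2.imwrite('pics/1.png',a['frame'][:,:,::-1]); cv2.imwrite('pics/2.png',b['frame'][:,:,::-1]); cv2.imwrite('pics/3.png',w['frame'][:,:,::-1])
print(bot.get_obs(),bot.grip_point_offset)
E
```

```text
{'fov_y': 44.354, 'cx': 281.789, 'cy': 207.773, 'pose': [[0.007, -0.733, 0.68, 1.626], [1.0, 0.008, -0.002, 0.065], [-0.004, 0.68, 0.734, 1.304], [0.0, 0.0, 0.0, 1.0]], 'f': 515.175}
{'fov_y': 54.835, 'cx': 279.473, 'cy': 210.743, 'pose': [[0.802, 0.309, -0.512, -0.099], [-0.597, 0.402, -0.694, -0.739], [-0.009, 0.862, 0.507, 0.691], [0.0, 0.0, 0.0, 1.0]], 'f': 404.825}
{'fov_y': 61.871, 'cx': 282.881, 'cy': 206.631, 'tool_from_camera': [[0.0, 0.945, 0.327, 0.084], [1.0, 0.0, -0.001, 0.001], [-0.001, 0.327, -0.945, -0.143], [0.0, 0.0, 0.0, 1.0]], 'pose': [[1.0, -0.0, 0.001, 0.676], [0.0, 0.945, 0.327, 0.084], [-0.001, -0.327, 0.945, 0.373], [0.0, 0.0, 0.0, 1.0]], 'f': 350.394}
{'t': 0.15, 'q': array([-0.1080842 ,  0.47761328,  0.02233617,  1.55617936, -0.01150621,
        1.10934458, -0.08308231]), 'joint_vel': array([-1.82061314e-03, -1.40579999e-03, -1.31484363e-04, -3.59132031e-03,
        2.29122400e-05,  3.37463261e-04, -1.94133444e-04]), 'joint_torque': array([ 1.55385478e-03, -5.96924365e+01,  1.60940632e+00, -2.81490952e+01,
        1.26662746e-02,  6.56643446e-03,  5.58682734e-05]), 'eef_pos': array([ 6.74548524e-01, -7.63404602e-06,  2.30565822e-01]), 'tool_rot': array([-4.68576326e-04,  7.07097168e-01,  7.07116039e-01, -5.31243492e-04]), 'contact_force': array([ 0.09563158, -0.07792503,  0.61203935]), 'torque': array([ 0.0515811 ,  0.00727747, -0.01403777]), 'grasp_force': 0.0, 'gripper_width': 1.0001448359518181} 0.0187
```

View pics/1.png

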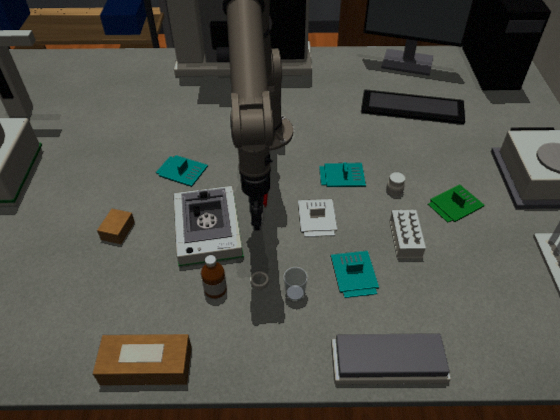

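View pics/2.png

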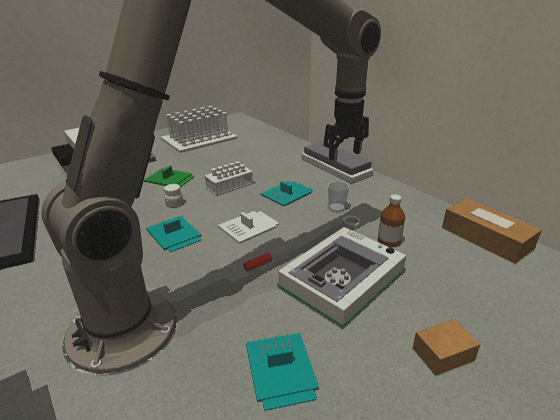

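View pics/3.png

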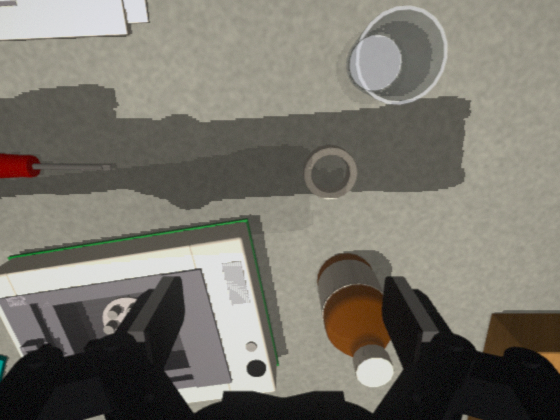

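The scene picture shows the white panel at about (318,215) with its tongue on the far side (lower in the image). The unit is at about (207,222) with its black catch at (205,195), and the bottle stands just beyond it at (213,280). The tape is at (260,279), the beaker at (295,285) and the screwdriver near (265,195). The side view confirms this. In the wrist view, image right is world +x.

```bash
python3 - <<'E'
from h import *
from scipy.optimize import least_squares
a=grab('scene');b=grab('side');w=grab('wrist')
for n,u,v,z in [('panel',318,217,.008),('tongue tip',319,234,.002),('rib',317,213,.03),('unit TL',175,197,.058),('TR',236,188,.058),('BL',177,250,.058),('BR',241,246,.058),('catch',205,193,.07),('tape',260,285,0),('beaker',295,298,0),('bottlebase',214,293,0),('jar',398,190,0)]:
    print(n,onz(a,u,v,z).round(3))
for n,u,v,z in [('screwtip',113,166,.01),('bottlebase',350,265,0),('unit TRw',247,240,.058),('unit corner',272,390,.058),('pocketTR',202,268,.06)]: print(n,onz(w,u,v,z).round(3))
g=cv2.cvtColor(a['frame'],cv2.COLOR_RGB2BGR)
l=cv2.resize(g[180:272,165:250],None,fx=6,fy=6,interpolation=cv2.INTER_CUBIC)
cv2.imwrite('pics/4.png',l)
for nm,c,box in(('scene',a,(295,195,345,240)),('side',b,(215,205,285,245))):
    x0,y0,x1,y1=box; hsv=cv2.cvtColor(c['frame'],cv2.COLOR_RGB2HSV)[y0:y1,x0:x1]
    m=((hsv[...,1]<40)&(hsv[...,2]>150)).astype('u1'); cs,_=cv2.findContours(m,0,2); k=max(cs,key=cv2.contourArea)+[x0,y0]
    k=cv2.approxPolyDP(k,1.5,True)[:,0]; print(nm,[(p.tolist(),onz(c,*p,.008)[:2].round(3).tolist()) for p in k])
E
```

```text
panel [0.469 0.19  0.008]
tongue tip [0.539 0.19  0.002]
rib [0.471 0.185 0.03 ]
unit TL [ 0.418 -0.291  0.058]
TR [ 0.378 -0.088  0.058]
BL [ 0.645 -0.255  0.058]
BR [ 0.631 -0.059  0.058]
catch [ 0.412 -0.189  0.07 ]
tape [ 0.736 -0.     0.   ]
beaker [0.784 0.105 0.   ]
bottlebase [ 0.764 -0.137  0.   ]
jar [0.336 0.483 0.   ]
screwtip [0.497 0.004 0.01 ]
bottlebase [ 0.756 -0.119  0.   ]
unit TRw [ 0.641 -0.06   0.058]
unit corner [ 0.663 -0.251  0.058]
pocketTR [ 0.594 -0.09   0.06 ]
scene [([331, 199], [0.386, 0.24]), ([298, 201], [0.394, 0.125]), ([302, 230], [0.526, 0.134]), ([336, 228], [0.519, 0.247])]
side [([278, 222], [0.545, 0.143]), ([261, 211], [0.541, 0.233]), ([257, 213], [0.523, 0.23]), ([251, 211], [0.515, 0.253]), ([246, 214], [0.491, 0.247]), ([241, 212], [0.485, 0.268]), ([248, 218], [0.482, 0.222]), ([253, 218], [0.495, 0.212]), ([255, 226], [0.474, 0.168]), ([251, 229], [0.454, 0.161]), ([240, 222], [0.449, 0.217]), ([240, 216], [0.468, 0.248]), ([218, 224], [0.387, 0.249]), ([239, 241], [0.39, 0.128])]
```

View pics/4.png

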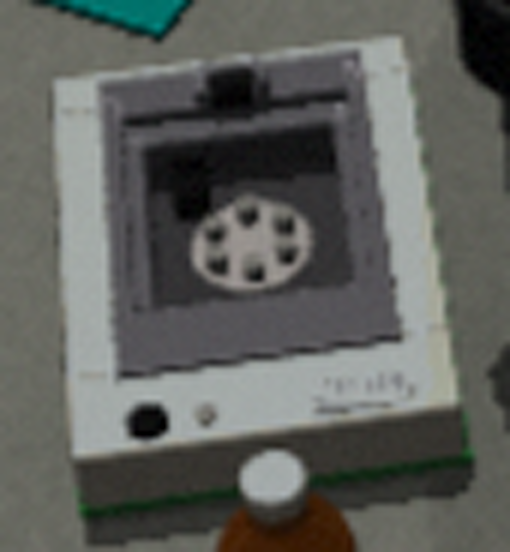

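carry_out(
  targets=[0,-17,19,0,-8.5,0,-17,19,0,-8.5,0,-17,19,0,-8.5,0,-17,19,0,-8.5,0,-17,19,0,-8.5,0,-17,19,0,-8.5,0,-17,19,0,-8.5,0,-17,19,0,-8.5,0,-17,18,0,-8.5,0,-17,17,0,-8.5,0,0,0,0,0,0,0,0,0,0],
  newtons=20,
)

```text
t: 1.5
eef_pos: [0.505, 0.1872, 0.2315]
tool_rot: [0.0, 0.999, 0.045, 0.0]
contact_force: [0.8, -0.0, 1.4]
gripper_width: 0.997
grasp_force: 0.0
```

```bash
python3 - <<'E'
from h import *
w=grab('wrist','5'); o=bot.get_obs(); print(o['t'],o['eef_pos'],o['tool_rot'],o['contact_force'],o['q'])
E
```

```text
1.55 [0.50546406 0.18651245 0.23148721] [1.29336580e-04 9.99008323e-01 4.45225370e-02 3.10920512e-04] [ 0.50686929 -0.38340797  0.10073034] [-0.6543207   0.25286954  0.22048576  1.89443487 -0.06447486  1.00063198
 -1.88754373]
```

View pics/5.png

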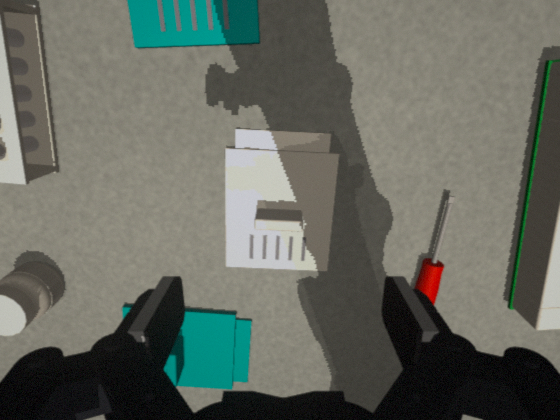

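Picture 5 shows the white panel with plate corners at (226,148), (338,152), (328,270) and (226,266). The tongue edge is at row 129 and the rib at (256–302, 207–230). The screwdriver is well to the side, at (435,250).

```bash
python3 - <<'E'
from h import *
w=grab('wrist')
P=[onz(w,u,v,.008)[:2] for u,v in [(226,148),(338,152),(328,270),(226,266)]]
print(np.round(P,4), np.mean(P,0))
for i,j in((0,1),(3,2),(3,0),(2,1)):
    d=P[j]-P[i]; print(np.linalg.norm(d).round(4),np.degrees(np.arctan2(d[1],d[0])).round(1))
for u,v,z in [(235,129,.004),(330,133,.004),(256,206,.044),(302,209,.044),(255,218,.044),(300,221,.044),(450,195,.005),(430,265,.01)]: print(u,v,onz(w,u,v,z).round(4))
o=bot.get_obs(); print(w['pose'].round(3).tolist())
g=cv2.cvtColor(w['frame'],cv2.COLOR_RGB2BGR); cv2.imwrite('pics/6.png',cv2.resize(g[115:285,205:360],None,fx=3.5,fy=3.5,interpolation=cv2.INTER_CUBIC))
E
```

```text
[[0.5241 0.2473]
 [0.5303 0.1301]
 [0.3908 0.1223]
 [0.3854 0.2423]] [0.45764332 0.18552166]
0.1174 -86.9
0.1201 -87.4
0.1388 2.1
0.1397 3.2
235 129 [0.5439 0.2393 0.004 ]
330 133 [0.5486 0.1405 0.004 ]
256 206 [0.4754 0.2102 0.044 ]
302 209 [0.4764 0.1642 0.044 ]
255 218 [0.4626 0.2103 0.044 ]
300 221 [0.4634 0.1648 0.044 ]
450 195 [4.937e-01 1.000e-04 5.000e-03]
430 265 [0.409  0.0051 0.01  ]
[[0.089, 0.942, 0.325, 0.591], [-0.996, 0.084, 0.029, 0.193], [-0.0, -0.326, 0.945, 0.374], [0.0, 0.0, 0.0, 1.0]]
```

View pics/6.png

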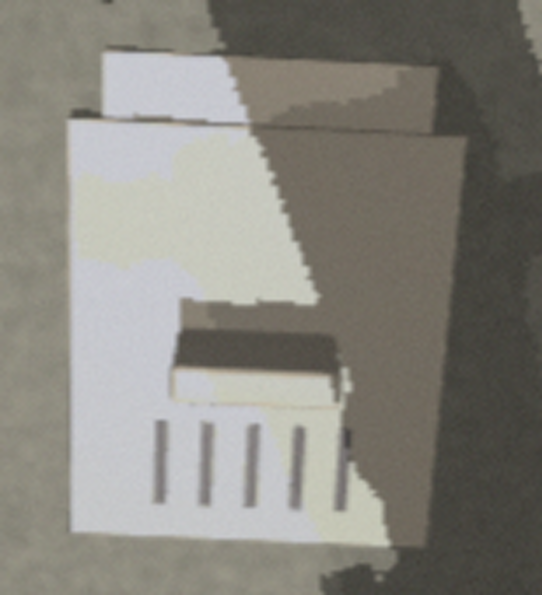

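Picture 6 shows the rib top strip at about (254–303, 220–231) in full-image pixels. That puts the panel centre near (0.458, 0.186) with a yaw of about 2.8°. I'll grasp the rib by its ends, along y, so that the panel can pivot about y.

carry_out(
  targets=[0,-12,0,-30,-0.6,0,-12,0,-30,-0.6,0,-12,0,-30,-0.6,0,-11,0,-30,-0.5,0,0,0,-30,0,0,0,0,-30,0,0,0,0,-14,0,0,0,0,-12,0,0,0,0,-11,0,0,0,0,0,0,0,0,0,0,0],
  newtons=20,
)

```text
t: 2.7
eef_pos: [0.4585, 0.1869, 0.0146]
tool_rot: [-0.0, 1.0, 0.023, 0.0]
contact_force: [0.8, 0.4, 0.4]
gripper_width: 1.001
grasp_force: 0.0
```

carry_out(
  targets=[255,0,0,0,0,255,0,0,0,0,255,0,0,0,0,255,0,0,0,0,255,0,0,0,0,255,0,0,0,0,255,0,0,0,0,255,0,0,0,0],
  newtons=20,
)

```text
t: 3.5
eef_pos: [0.4585, 0.1873, 0.015]
tool_rot: [-0.0, 1.0, 0.024, 0.001]
contact_force: [-1.3, 0.3, 6.7]
gripper_width: 0.58
grasp_force: 21.0
```

carry_out(
  targets=[255,0,0,10,0,255,0,0,10,0,255,0,0,20,0,255,0,0,20,0,255,0,0,30,0,255,0,0,30,0,255,0,0,30,0,255,0,0,30,0,255,0,0,10,0,255,0,0,0,0,255,0,0,0,0],
)

```text
t: 4.6
eef_pos: [0.4572, 0.1866, 0.2033]
tool_rot: [0.0, 1.0, 0.024, -0.001]
contact_force: [-0.1, -0.0, -2.7]
gripper_width: 0.584
grasp_force: 22.2
```

```bash
python3 - <<'E'
from h import *
w=grab('wrist','7'); b=grab('side'); a=grab('scene')
o=bot.get_obs(); print(o['t'],o['eef_pos'],o['contact_force'],o['torque'],o['gripper_width'],o['grasp_force'])
def up(c,x0,y0,x1,y1,s): return cv2.resize(cv2.cvtColor(c['frame'],cv2.COLOR_RGB2BGR)[y0:y1,x0:x1],None,fx=s,fy=s,interpolation=cv2.INTER_CUBIC)
u,v=map(int,proj(b,o['eef_pos'])); L=up(b,u-70,v-60,u+70,v+60,2.8)
R=w['frame'][:,:,::-1][:336,80:480]
cv2.imwrite('pics/7.png',np.hstack([L,R])); print(u,v,L.shape)
E
```

```text
4.75 [0.45709124 0.18649373 0.20274851] [-0.66041723  0.30426109 -2.87697608] [-0.00867514  0.00034342  0.0071593 ] 0.5800985358744737 22.176382541656494
244 168 (336, 392, 3)
```

View pics/7.png

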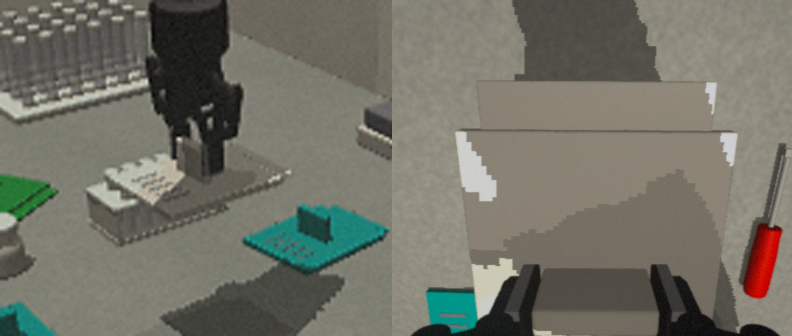

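Picture 7 shows the panel held by the rib ends. Its plate far corners are at (145,131) and (425,131) in the wrist image, and its tongue tip corners at (166,81) and (404,83). I'll compute its tilt from the known widths.

```bash
cat >> h.py <<'E'
def tilt(pc,tc,w=None,nom=None):
    """pc: far plate-top corners (z8), tc: tongue tip top corners (z4): solvePnP -> panel in tool frame"""
    K=np.array([[w['f'],0,w['cx']],[0,w['f'],w['cy']],[0,0,1.]])
    obj=np.array([[-70,-60,8],[-70,60,8],[-90,-50,4],[-90,50,4]],float)/1000
    return K,obj
E
python3 - <<'E'
from h import *
from scipy.optimize import least_squares
w=grab('wrist'); o=bot.get_obs(); T=np.array(w['tool_from_camera']); Ti=np.linalg.inv(T)
px=np.array([[145,131],[425,131],[166,81],[404,83]],float)
# tool frame: panel -x ~ tool +x ; world y+ (image left) = panel y ... panel x=-tool x, panel z=-tool z, panel y = tool y
obj=np.array([[-70,-60,8],[-70,60,8],[-90,-50,4],[-90,50,4]])/1000.
def pr(p):
    q=Ti[:3,:3]@p+Ti[:3,3]; return np.array([w['cx']+w['f']*q[0]/-q[2],w['cy']-w['f']*q[1]/-q[2]])
def mod(s):
    th,x,z,y=s; c,n=np.cos(th),np.sin(th); r=[]
    for X,Y,Z in obj:
        # rotate about panel y: tongue(-x) down by th
        X2=c*X-0*Y+n*Z*-1*-1 if 0 else c*X+n*Z; Z2=n*X+c*Z
        Z2=n*X+c*Z; X2=c*X-n*Z
        r.append(pr(np.array([x-X2,Y+y,z-Z2])))
    return np.array(r)
s=least_squares(lambda s:(mod(s)-px).ravel(),[0.1,0,.015,0]); print('tilt deg',np.degrees(s.x[0]),'panel origin in tool (x,z,y)',s.x[1:],s.fun.round(1))
for t in (0,5,10,15):
    q=least_squares(lambda v:(mod([np.radians(t),*v])-px).ravel(),[0,.015,0]); print(t,q.x,q.cost)
E
```

```text
tilt deg 0.09408166334819376 panel origin in tool (x,z,y) [-0.00299391  0.01763856  0.00145482] [-0.1  0.2  0.   0.2  0.2  0.8 -0.1 -1.2]
0 [-0.00298527  0.0177684   0.00145481] 1.1088960541291903
5 [-0.00314615  0.01085103  0.00145519] 2.4936069270770678
10 [-0.00270049  0.00393714  0.00145544] 7.443516275970937
15 [-0.00165462 -0.00291565  0.00145559] 17.228622938371036
```

```bash
python3 - <<'E'
from h import *
a=grab('scene')
f=lambda x,y,z: onz(a,165+x/6-.4,180+y/6-.4,z)[:2]
C={k:f(*p,.058) for k,p in dict(TL=(54,80),TR=(403,38),BR=(462,405),BL=(73,460)).items()}
for k,v in C.items(): print(k,v.round(4))
for i,j in(('TL','BL'),('TR','BR'),('TL','TR'),('BL','BR')):
    d=C[j]-C[i]; print(i,j,np.linalg.norm(d).round(4),np.degrees(np.arctan2(d[1],d[0])).round(2))
print('centre',np.mean(list(C.values()),0).round(4))
for n,p in dict(frTL=(100,85,.06),frTR=(362,50,.06),frBR=(402,340,.06),frBL=(118,378,.06),lipL=(150,310,.062),lipR=(352,281,.062),catchL=(205,75,.072),catchR=(262,68,.072),catwallL=(125,123,.06),catwallR=(345,98,.06)).items(): print(n,f(*p).round(4))
w=cv2.imread('pics/3.png')
g=cv2.cvtColor(w,cv2.COLOR_BGR2GRAY)
E
```

```text
TL [ 0.3989 -0.2986]
TR [ 0.3674 -0.1031]
BR [ 0.6355 -0.0571]
BL [ 0.6688 -0.2524]
TL BL 0.2739 9.7
TR BR 0.2719 9.74
TL TR 0.198 99.13
BL BR 0.1982 99.69
centre [ 0.5177 -0.1778]
frTL [ 0.4051 -0.2715]
frTR [ 0.3789 -0.1256]
frBR [ 0.5935 -0.0902]
frBL [ 0.6174 -0.2356]
lipL [ 0.5732 -0.2238]
lipR [ 0.5542 -0.1189]
catchL [ 0.4097 -0.2104]
catchR [ 0.4046 -0.1789]
catwallL [ 0.4349 -0.2538]
catwallR [ 0.4169 -0.1326]
```

Friction holds the panel flat, so I'll tilt it deliberately. I'll press its catch edge onto the left deck strip of the fixed unit, with the tongue pointing +y over free bench.

carry_out(
  targets=[255,9,-16,0,8.05,255,9,-16,0,8.05,255,9,-16,0,8.05,255,9,-16,0,8.05,255,9,-16,0,8.05,255,9,-16,0,8.05,255,9,-16,0,8.05,255,9,-16,0,8.05,255,10,-16,0,8.05,255,10,-16,0,8.05,255,10,-16,0,8.05,255,10,-16,0,8.05,255,0,0,-30,0,255,0,0,-30,0,255,0,0,-30,0,255,0,0,-20,0,255,0,0,-10,0,255,0,0,0,0,255,0,0,0,0],
)

```text
t: 6.75
eef_pos: [0.5706, -0.005, 0.0848]
tool_rot: [0.0, 0.647, 0.762, 0.0]
contact_force: [-0.1, 0.3, -2.8]
gripper_width: 0.58
grasp_force: 22.1
```

carry_out(
  targets=[255,0,0,-3,0,255,0,0,-3,0,255,0,0,-3,0,255,0,0,-3,0,255,0,0,0,0],
)

```text
t: 7.25
eef_pos: [0.5701, -0.0049, 0.0722]
tool_rot: [0.0, 0.647, 0.762, 0.0]
contact_force: [-0.1, 0.1, -1.2]
gripper_width: 0.582
grasp_force: 22.3
```

carry_out(
  targets=[255,0,0,-3,0,255,0,0,-3,0,255,0,0,-3,0,255,0,0,-3,0,255,0,0,-3,0,255,0,0,-3,0,255,0,0,0,0],
)

```text
t: 7.95
eef_pos: [0.5701, -0.0045, 0.0539]
tool_rot: [-0.0, 0.647, 0.762, 0.0]
contact_force: [-0.0, 4.5, 1.6]
gripper_width: 0.579
grasp_force: 23.5
```

carry_out(
  targets=[255,0,0,20,0,255,0,0,20,0,255,0,0,20,0,255,0,0,20,0,255,0,0,0,0,255,0,0,0,0],
)

```text
t: 8.55
eef_pos: [0.5695, -0.0061, 0.1335]
tool_rot: [-0.0, 0.648, 0.762, -0.001]
contact_force: [-0.3, 0.5, -3.2]
gripper_width: 0.581
grasp_force: 23.1
```

```bash
python3 - <<'E'
from h import *
w=grab('wrist'); a=grab('scene'); b=grab('side')
o=bot.get_obs(); print(o['t'],o['eef_pos'],o['contact_force'],o['torque'])
def up(c,x0,y0,x1,y1,s): return cv2.resize(cv2.cvtColor(c['frame'],cv2.COLOR_RGB2BGR)[y0:y1,x0:x1],None,fx=s,fy=s,interpolation=cv2.INTER_CUBIC)
u,v=map(int,proj(a,o['eef_pos'])); L=up(a,u-50,v-60,u+50,v+60,2.8)
R=w['frame'][:,:,::-1][:336,60:500]
cv2.imwrite('pics/8.png',np.hstack([L,R])); print(u,v,L.shape)
E
```

```text
8.7 [ 0.56892224 -0.00544447  0.13273868] [-0.41727252  0.14015506 -2.13700312] [-1.49819476e-02  6.28465622e-05 -2.91180783e-03]
257 214 (336, 280, 3)
```

View pics/8.png

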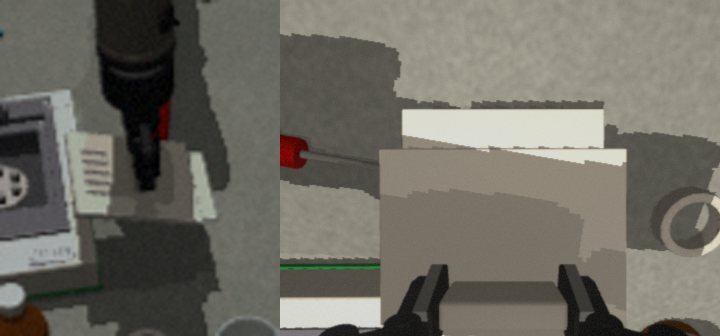

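Picture 8 shows the panel tilted tongue-down. Its plate far corners have moved to (160,150) and (407,150) in the wrist image, and its tongue tip corners to (182,109) and (384,109).

```bash
cat > fit.py <<'E'
from h import *
from scipy.optimize import least_squares
obj=np.array([[-70,-60,8],[-70,60,8],[-90,-50,4],[-90,50,4]])/1000.
def fit(w,px):
    Ti=np.linalg.inv(np.array(w['tool_from_camera'])); px=np.array(px,float)
    def mod(s):
        th,x,z,y=s; c,n=np.cos(th),np.sin(th); r=[]
        for X,Y,Z in obj:
            q=Ti[:3,:3]@np.array([x-(c*X-n*Z),Y+y,z-(n*X+c*Z)])+Ti[:3,3]
            r.append([w['cx']+w['f']*q[0]/-q[2],w['cy']-w['f']*q[1]/-q[2]])
        return np.array(r)
    return mod, least_squares(lambda s:(mod(s)-px).ravel(),[.1,0,.015,0]), px
E
python3 - <<'E'
from fit import *
w=grab('wrist')
m,s,px=fit(w,[[160,150],[407,150],[182,109],[384,109]])
print(np.degrees(s.x[0]),s.x[1:],s.fun.round(1))
# constrain: rib/pivot (0,.034 above underside) stays at tool (-.003,*, .0176-.034)
for t in range(8,24,2):
    th=np.radians(t);X,Z=0,.034
    q=[th,-.003-np.sin(th)*Z, .0176-.034+np.cos(th)*Z,.0015]
    print(t,(m(q)-px).round(1).tolist())
E
```

```text
14.002254127885879 [-0.01567366  0.01837684  0.00127008] [-0.  -0.3 -0.5 -0.3 -0.2  0.3  0.7  0.3]
8 [[-7.8, -15.7], [8.4, -15.7], [-7.8, -19.4], [9.4, -19.4]]
10 [[-5.7, -13.6], [6.3, -13.6], [-5.6, -16.0], [7.2, -16.0]]
12 [[-3.7, -11.3], [4.3, -11.3], [-3.5, -12.5], [5.1, -12.5]]
14 [[-1.8, -8.9], [2.3, -9.0], [-1.6, -9.0], [3.0, -9.0]]
16 [[-0.0, -6.5], [0.5, -6.5], [0.3, -5.3], [1.1, -5.3]]
18 [[1.8, -3.9], [-1.3, -3.9], [2.2, -1.6], [-0.8, -1.6]]
20 [[3.4, -1.2], [-3.0, -1.3], [3.9, 2.2], [-2.5, 2.2]]
22 [[5.1, 1.5], [-4.7, 1.5], [5.5, 6.0], [-4.2, 6.0]]
```

carry_out(
  targets=[255,-8.6,-16.2,0,-8.15,255,-8.6,-16.2,0,-8.15,255,-8.6,-16.2,0,-8.15,255,-8.6,-16.2,0,-8.15,255,-8.6,-16.2,0,-8.15,255,-8.6,-16.2,0,-8.15,255,-8.6,-16.2,0,-8.15,255,-8.6,-16.2,0,-8.15,255,-8.6,-16.2,0,-8.15,255,-8.6,-16.2,0,-8.15,255,-8.6,-16.2,0,-8.15,255,0,0,0,0,255,0,0,-15,0,255,0,0,-15,0,255,0,0,0,0,255,0,0,0,0],
)

```text
t: 10.35
eef_pos: [0.4754, -0.1827, 0.1041]
tool_rot: [-0.0, 0.996, 0.085, -0.001]
contact_force: [-0.3, 0.4, -2.1]
gripper_width: 0.578
grasp_force: 23.0
```

```bash
python3 - <<'E'
from h import *
w=grab('wrist','w9'); a=grab('scene')
o=bot.get_obs(); print(o['t'],o['eef_pos'],o['tool_rot'],o['contact_force'])
def up(c,x0,y0,x1,y1,s): return cv2.resize(cv2.cvtColor(c['frame'],cv2.COLOR_RGB2BGR)[y0:y1,x0:x1],None,fx=s,fy=s,interpolation=cv2.INTER_CUBIC)
L=up(a,165,180,250,272,4)[:,:320]
R=w['frame'][:,:,::-1][:368,60:500]
cv2.imwrite('pics/9.png',np.hstack([L,R])); print(L.shape)
E
```

```text
10.45 [ 0.47600369 -0.18310802  0.10482303] [1.34115398e-04 9.96408371e-01 8.46768209e-02 4.19942015e-04] [ 1.05611523  0.85789476 -1.79010094]
(368, 320, 3)
```

View pics/9.png

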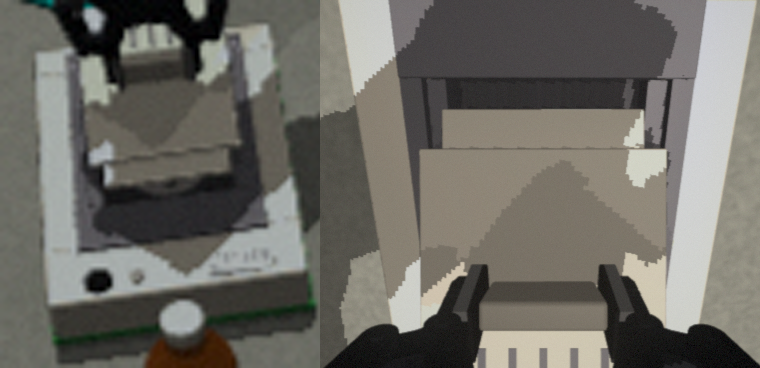

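Picture 9's wrist half is clear. The lip edge runs along row 77 from u=140 to u=435, parallel to the tongue tip at row 109 (u 182–383). The plate's far corners are at (160,149) and (407,149).

```bash
python3 - <<'E'
from fit import *
w=grab('wrist'); o=bot.get_obs(); print(o['eef_pos'])
e=np.array([.986,.16677]);n=np.array([-.16677,.986])
st=lambda p:np.round([p[:2]@e,p[:2]@n],4)
print('tcp',st(o['eef_pos']))
for u in (140,435): print('lip end',st(onz(w,u,77,.062)))
for u,v,z in((182,109,.07),(383,110,.07),(160,149,.08),(407,149,.08)): print('tongue/plate',st(onz(w,u,v,z)))
for x,v in((342,0),(395,330),(755,0),(707,300)): print('deck edge',st(onz(w,x-260,v,.058)))
m,s,px=fit(w,[[160,149],[407,149],[182,109],[383,110]]); print(np.degrees(s.x[0]),s.x[1:])
E
```

```text
[ 0.47600956 -0.18317706  0.10489733]
tcp [ 0.4388 -0.26  ]
lip end [ 0.5281 -0.1894]
lip end [ 0.5284 -0.336 ]
tongue/plate [ 0.5133 -0.2111]
tongue/plate [ 0.5131 -0.3095]
tongue/plate [ 0.4954 -0.2017]
tongue/plate [ 0.4957 -0.3199]
deck edge [ 0.5625 -0.1648]
deck edge [ 0.3736 -0.1644]
deck edge [ 0.5629 -0.3612]
deck edge [ 0.3968 -0.3641]
17.860877473061027 [-0.01274929  0.01368937  0.00074098]
```

carry_out(
  targets=[255,0.3,-2,-4,0,255,0,0,-4,0,255,0,0,-3,0,255,0,0,-2,0,255,0,0,0,0],
)

```text
t: 11.0
eef_pos: [0.4755, -0.1851, 0.0909]
tool_rot: [-0.0, 0.996, 0.084, -0.0]
contact_force: [-0.1, -0.0, -2.2]
gripper_width: 0.58
grasp_force: 23.0
```

carry_out(
  targets=[255,0,0,-1,0,255,0,0,-1,0,255,0,0,0,0],
)

```text
t: 11.3
eef_pos: [0.4757, -0.1852, 0.0892]
tool_rot: [0.0, 0.996, 0.084, -0.0]
contact_force: [-0.5, 1.2, -1.9]
gripper_width: 0.581
grasp_force: 23.0
```

carry_out(
  targets=[255,0,0,-1,0,255,0,0,-1,0,255,0,0,0,0],
)

```text
t: 11.6
eef_pos: [0.4756, -0.1852, 0.0872]
tool_rot: [-0.0, 0.996, 0.084, -0.0]
contact_force: [0.1, 0.5, -2.7]
gripper_width: 0.577
grasp_force: 23.0
```

carry_out(
  targets=[255,0,0,-1,0,255,0,0,0,0],
)

```text
t: 11.8
eef_pos: [0.4757, -0.1852, 0.0862]
tool_rot: [-0.0, 0.996, 0.084, -0.0]
contact_force: [-0.5, 0.0, -2.9]
gripper_width: 0.579
grasp_force: 23.0
```

carry_out(
  targets=[255,0,0,-1,0,255,0,0,0,0],
)

```text
t: 12.0
eef_pos: [0.4757, -0.1853, 0.0854]
tool_rot: [-0.0, 0.996, 0.084, 0.0]
contact_force: [-0.9, -0.7, 0.3]
gripper_width: 0.58
grasp_force: 23.4
```

carry_out(
  targets=[255,0,0,-1,0,255,0,0,0,0],
)

```text
t: 12.2
eef_pos: [0.4754, -0.1854, 0.0844]
tool_rot: [-0.0, 0.996, 0.084, -0.0]
contact_force: [-2.6, -0.2, 4.3]
gripper_width: 0.578
grasp_force: 23.8
```

Contact with the ledges came at TCP z ≈ 0.0855. I'll ease up 1 mm and slide the tongue forward.

carry_out(
  targets=[255,0,0,1.5,0,255,3,0.5,0,0,255,3,0.5,0,0,255,3,0.5,0,0,255,3,0.5,0,0,255,3,0.5,0,0,255,3,0.5,0,0,255,0,0,0,0],
)

```text
t: 13.0
eef_pos: [0.4943, -0.1821, 0.0858]
tool_rot: [0.0, 0.996, 0.084, 0.0]
contact_force: [-0.5, 0.4, -2.7]
gripper_width: 0.58
grasp_force: 23.1
```

carry_out(
  targets=[255,2,0.3,0,0,255,2,0.3,0,0,255,2,0.4,0,0,255,0,0,0,0],
)

```text
t: 13.4
eef_pos: [0.5001, -0.1811, 0.0859]
tool_rot: [0.0, 0.996, 0.084, 0.0]
contact_force: [0.5, -0.2, -1.8]
gripper_width: 0.579
grasp_force: 23.1
```

carry_out(
  targets=[255,1,0.2,0,0,255,1,0.2,0,0,255,1,0.1,0,0,255,1,0.2,0,0,255,0,0,0,0],
)

```text
t: 13.9
eef_pos: [0.5039, -0.1804, 0.0858]
tool_rot: [0.0, 0.996, 0.084, 0.0]
contact_force: [-0.4, 0.2, -1.6]
gripper_width: 0.581
grasp_force: 23.1
```

carry_out(
  targets=[255,1,0.2,0,0,255,1,0.1,0,0,255,0,0,0,0],
)

```text
t: 14.2
eef_pos: [0.5058, -0.1802, 0.0858]
tool_rot: [0.0, 0.996, 0.084, 0.0]
contact_force: [-1.0, -0.4, -1.8]
gripper_width: 0.582
grasp_force: 23.1
```

carry_out(
  targets=[255,1,0.2,0,0,255,0,0,0,0],
)

```text
t: 14.4
eef_pos: [0.5061, -0.1801, 0.0856]
tool_rot: [-0.0, 0.996, 0.084, -0.001]
contact_force: [-2.6, -0.7, -2.0]
gripper_width: 0.582
grasp_force: 23.1
```

carry_out(
  targets=[255,1,0.2,0,0,255,0,0,0,0],
)

```text
t: 14.6
eef_pos: [0.5063, -0.18, 0.0855]
tool_rot: [-0.0, 0.996, 0.084, -0.001]
contact_force: [-5.3, -1.1, 0.9]
gripper_width: 0.581
grasp_force: 23.3
```

The back wall was felt at roughly 5 N. I'll ease off about 1 mm, taking up the 2 mm command lead, then lower along the arc.

carry_out(
  targets=[255,-1.5,-0.2,0,0,255,-1.4,-0.3,0,0,255,0,0,0,0],
)

```text
t: 14.9
eef_pos: [0.5056, -0.1802, 0.086]
tool_rot: [0.0, 0.996, 0.084, 0.001]
contact_force: [-0.4, -0.5, -1.8]
gripper_width: 0.58
grasp_force: 23.1
```

carry_out(
  targets=[255,-1.5,-0.2,-2,0,255,-1.5,-0.3,-2,0,255,0,0,0,0],
)

```text
t: 15.2
eef_pos: [0.5024, -0.1808, 0.0819]
tool_rot: [0.0, 0.996, 0.084, 0.001]
contact_force: [-0.0, 0.4, 0.2]
gripper_width: 0.582
grasp_force: 23.4
```

carry_out(
  targets=[255,-1.5,-0.2,-2,0,255,-1.5,-0.3,-2,0,255,0,0,0,0],
)

```text
t: 15.5
eef_pos: [0.4987, -0.1814, 0.0776]
tool_rot: [0.0, 0.996, 0.084, -0.0]
contact_force: [0.9, -0.1, 0.8]
gripper_width: 0.584
grasp_force: 23.4
```

carry_out(
  targets=[255,-1,-0.2,-2,0,255,-1,-0.2,-2,0,255,0,0,0,0],
)

```text
t: 15.8
eef_pos: [0.496, -0.1818, 0.0735]
tool_rot: [-0.0, 0.996, 0.084, -0.001]
contact_force: [-2.2, -0.2, 1.1]
gripper_width: 0.578
grasp_force: 23.6
```

```bash
python3 - <<'E'
from h import *
w=grab('wrist','w10'); a=grab('scene')
o=bot.get_obs(); print(o['t'],o['eef_pos'],o['contact_force'],o['torque'])
def up(c,x0,y0,x1,y1,s): return cv2.resize(cv2.cvtColor(c['frame'],cv2.COLOR_RGB2BGR)[y0:y1,x0:x1],None,fx=s,fy=s,interpolation=cv2.INTER_CUBIC)
b=grab('side'); u,v=map(int,proj(b,o['eef_pos'])); L=up(b,u-50,v-55,u+60,v+55,3)
R=w['frame'][:,:,::-1][:330,60:500]
cv2.imwrite('pics/10.png',np.hstack([L,R])); print(L.shape)
E
```

```text
15.9 [ 0.49624507 -0.18178773  0.07357148] [-1.8727049  -0.18083728  0.83359625] [-0.06507394  0.15427654  0.00040695]
(330, 330, 3)
```

View pics/10.png

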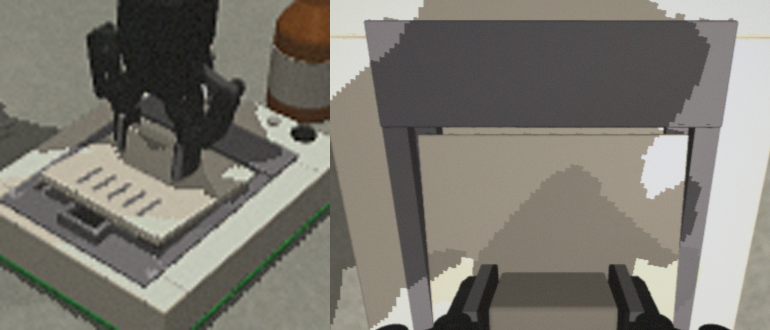

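Picture 10 shows the tongue tucked under the lip with the plate centred between the side walls, and the catch edge still slightly raised. I'll lower a bit further, then release and press near the catch.

carry_out(
  targets=[255,-1,-0.2,-1,0,255,-0.5,0,-1,0,255,0,0,0,0],
)

```text
t: 16.25
eef_pos: [0.4958, -0.1819, 0.0721]
tool_rot: [0.0, 0.996, 0.084, 0.0]
contact_force: [-1.9, 0.1, 3.0]
gripper_width: 0.581
grasp_force: 23.8
```

carry_out(
  targets=[60,0,0,0,0,40,0,0,0,0,0,0,0,0,0,0,0,0,0,0,0,0,0,20,0,0,0,0,20,0,0,0,0,20,0,0,-14,-2.6,0,0,255,-14,-2.6,0,0,255,-13,-2.4,0,0,255,0,0,0,0,255,0,0,0,0,255,0,0,0,0,255,0,0,0,0,255,0,0,0,0,255,0,0,0,0],
  newtons=20,
)

```text
t: 17.85
eef_pos: [0.4546, -0.1894, 0.1317]
tool_rot: [0.0, 0.996, 0.084, 0.0]
contact_force: [0.4, 0.2, -0.3]
gripper_width: 0.002
grasp_force: 0.0
```

```bash
python3 - <<'E'
from h import *
w=grab('wrist','w11'); a=grab('scene','s11'); b=grab('side','d11')
o=bot.get_obs(); print(o['t'],o['eef_pos'],o['contact_force'],o['gripper_width'])
e=np.array([.986,.16677]);n=np.array([-.16677,.986]);print(o['eef_pos'][:2]@e,o['eef_pos'][:2]@n)
E
```

```text
18.0 [ 0.4544058  -0.1894791   0.13179203] [-0.3200218   0.01555246 -0.20722032] 0.005337517774977936
0.41644468843812105 -0.26260764563528316
```

carry_out(
  targets=[255,0,0,-20,0,255,0,0,-20,0,255,0,0,-10,0,255,0,0,0,0,255,0,0,0,0],
)

```text
t: 18.5
eef_pos: [0.4544, -0.1897, 0.0821]
tool_rot: [0.0, 0.996, 0.084, 0.0]
contact_force: [0.1, 0.5, 0.7]
gripper_width: -0.001
grasp_force: 0.0
```

carry_out(
  targets=[255,0,0,-2,0,255,0,0,-2,0,255,0,0,-2,0,255,0,0,0,0],
)

```text
t: 18.9
eef_pos: [0.4543, -0.1894, 0.0758]
tool_rot: [-0.0, 0.996, 0.084, 0.0]
contact_force: [-0.3, -0.7, -0.6]
gripper_width: -0.004
grasp_force: 0.0
```

carry_out(
  targets=[255,0,0,-2,0,255,0,0,-2,0,255,0,0,0,0],
)

```text
t: 19.2
eef_pos: [0.4541, -0.1894, 0.0715]
tool_rot: [-0.0, 0.996, 0.084, -0.0]
contact_force: [0.0, 0.6, -0.1]
gripper_width: -0.003
grasp_force: 0.0
```

carry_out(
  targets=[255,0,0,-1,0,255,0,0,-1,0,255,0,0,0,0],
)

```text
t: 19.5
eef_pos: [0.4543, -0.1895, 0.0699]
tool_rot: [-0.0, 0.996, 0.084, -0.0]
contact_force: [-0.7, -0.5, 3.1]
gripper_width: -0.003
grasp_force: 1.4
```

carry_out(
  targets=[255,0,0,-1,0,255,0,0,-1,0,255,0,0,0,0],
)

```text
t: 19.8
eef_pos: [0.4543, -0.1895, 0.0677]
tool_rot: [0.0, 0.996, 0.084, 0.0]
contact_force: [-0.2, -0.3, 0.0]
gripper_width: -0.003
grasp_force: 0.0
```

carry_out(
  targets=[255,0,0,-1,0,255,0,0,-1,0,255,0,0,0,0],
)

```text
t: 20.1
eef_pos: [0.4542, -0.1895, 0.0656]
tool_rot: [0.0, 0.996, 0.084, -0.0]
contact_force: [0.2, -0.3, -0.4]
gripper_width: -0.003
grasp_force: 0.0
```

carry_out(
  targets=[255,0,0,-1,0,255,0,0,-1,0,255,0,0,0,0],
)

```text
t: 20.4
eef_pos: [0.4543, -0.1895, 0.0637]
tool_rot: [0.0, 0.996, 0.084, -0.0]
contact_force: [-0.7, -0.1, -1.2]
gripper_width: -0.001
grasp_force: 0.0
```

carry_out(
  targets=[255,0,0,-1,0,255,0,0,-1,0,255,0,0,0,0],
)

```text
t: 20.7
eef_pos: [0.4543, -0.1894, 0.0617]
tool_rot: [0.0, 0.996, 0.084, 0.0]
contact_force: [-0.6, 0.6, -0.0]
gripper_width: 0.002
grasp_force: 0.0
```

carry_out(
  targets=[255,0,0,-1,0,255,0,0,0,0],
)

```text
t: 20.9
eef_pos: [0.4543, -0.1894, 0.0607]
tool_rot: [-0.0, 0.996, 0.084, -0.0]
contact_force: [0.2, -0.7, -0.3]
gripper_width: -0.004
grasp_force: 0.0
```

carry_out(
  targets=[255,0,0,-1,0,255,0,0,0,0],
)

```text
t: 21.1
eef_pos: [0.4544, -0.1895, 0.0601]
tool_rot: [-0.0, 0.996, 0.084, 0.0]
contact_force: [-1.3, 1.1, 5.3]
gripper_width: -0.002
grasp_force: 2.4
```

carry_out(
  targets=[255,0,0,-1,0,255,0,0,0,0],
)

```text
t: 21.3
eef_pos: [0.4545, -0.1896, 0.06]
tool_rot: [-0.0, 0.996, 0.084, 0.0]
contact_force: [-5.7, 2.5, 18.7]
gripper_width: -0.001
grasp_force: 9.0
```

Contact turned rigid at z = 0.060, which is the plate's top when seated. It came after a release at 0.070 where the catch gave way. I'll lift clear and check from above.

carry_out(
  targets=[255,0,0,5,0,255,0,0,15,0,255,0,0,30,0,255,0,0,40,0,255,0,0,40,0,255,0,0,40,0,255,0,0,0,0,255,0,0,0,0,255,0,0,0,0],
)

```text
t: 22.2
eef_pos: [0.4536, -0.1891, 0.2278]
tool_rot: [-0.0, 0.996, 0.084, -0.001]
contact_force: [-0.3, 0.2, -0.9]
gripper_width: 0.002
grasp_force: 0.0
```

```bash
python3 - <<'E'
from h import *
w=grab('wrist','w12'); a=grab('scene','s12'); o=bot.get_obs(); print(o['t'],o['eef_pos'],o['contact_force'])
e=np.array([.986,.16677]);n=np.array([-.16677,.986])
# expected flat panel (z=.060 top): seat centre s=.4535,t=-.2627 -> projected corners; profile of image edges around them
g=cv2.cvtColor(w['frame'],cv2.COLOR_RGB2GRAY)
P=lambda s,t,z:np.array(proj(w,np.append(s*e+t*n,z)))
for name,p0,p1 in [('far edge s',(.4535+.060,-.25),(.4535+.082,-.25)),('far edge s2',(.4535+.060,-.285),(.4535+.082,-.285)),('left t',(.49,-.2627+.050),(.49,-.2627+.075)),('right t',(.49,-.2627-.050),(.49,-.2627-.075)),('left t2',(.44,-.2627+.050),(.44,-.2627+.075)),('right t2',(.44,-.2627-.050),(.44,-.2627-.075)),('near edge',(.4535-.055,-.24),(.4535-.085,-.24)),('near edge2',(.4535-.055,-.285),(.4535-.085,-.285))]:
    k=np.linspace(0,1,14); q=np.array([P(*(np.array(p0)*(1-i)+np.array(p1)*i),.060) for i in k],np.float32)
    print(name,q[0].round(),q[-1].round(),cv2.remap(g,q[None,:,0],q[None,:,1],1)[0].tolist())
E
```

```text
22.3 [ 0.45344997 -0.18922453  0.22750674] [0.01180906 1.10840658 0.62910403]
far edge s [268.  69.] [267.  40.] [133, 131, 131, 131, 130, 132, 123, 127, 88, 68, 69, 70, 69, 69]
far edge s2 [310.  69.] [311.  40.] [133, 132, 133, 132, 135, 134, 123, 131, 92, 69, 73, 72, 73, 71]
left t [224.  99.] [195.  99.] [131, 128, 128, 128, 128, 105, 58, 45, 64, 68, 68, 66, 69, 93]
right t [342.  99.] [372.  99.] [133, 132, 133, 133, 132, 89, 53, 123, 128, 128, 128, 127, 172, 200]
left t2 [227. 158.] [199. 157.] [128, 127, 125, 128, 126, 111, 64, 49, 67, 65, 66, 67, 66, 93]
right t2 [339. 158.] [367. 158.] [201, 201, 201, 200, 200, 144, 80, 125, 127, 128, 127, 128, 172, 202]
near edge [259. 202.] [259. 231.] [199, 197, 198, 198, 196, 197, 125, 60, 118, 117, 111, 113, 112, 111]
near edge2 [307. 202.] [306. 231.] [199, 199, 199, 199, 199, 199, 122, 58, 114, 117, 120, 118, 119, 118]
```

```bash
python3 - <<'E'
from h import *
w=grab('wrist'); e=np.array([.986,.16677]);n=np.array([-.16677,.986]); g=cv2.cvtColor(w['frame'],cv2.COLOR_RGB2GRAY)
for t in (-.24,-.256,-.2627,-.27,-.285):
    q=np.array([proj(w,np.append((.4535-d)*e+t*n,.06)) for d in np.arange(.058,.084,.0015)],np.float32)
    print(t,cv2.remap(g,q[None,:,0],q[None,:,1],1)[0].tolist())
E
```

```text
-0.24 [199, 197, 196, 198, 197, 198, 195, 136, 65, 60, 113, 118, 115, 112, 113, 116, 113, 112]
-0.256 [199, 198, 200, 198, 198, 198, 152, 64, 37, 34, 37, 36, 40, 39, 42, 48, 49, 47]
-0.2627 [197, 197, 199, 199, 197, 192, 120, 63, 35, 37, 35, 35, 39, 38, 37, 46, 47, 47]
-0.27 [199, 198, 198, 198, 197, 172, 142, 64, 36, 32, 35, 36, 37, 36, 42, 47, 49, 46]
-0.285 [197, 200, 198, 199, 199, 198, 197, 156, 70, 61, 113, 117, 119, 117, 119, 116, 118, 118]
```

```bash
python3 -c "
from station import bot
print(bot.hand_in())"
```

```text
the job is handed in; nothing more can be done
None
```

The job is handed in at about 22 s of the 61 s limit. By feel and camera the cover lies flat in the bay, with its tongue under the lip, the spring catch over its near edge and the gripper clear; no verdict was returned.

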